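# Push the drill-bit rack home past the sprung gate

### The job

Put the drill-bit rack away in its chute without gripping or lifting it: press the gate's long bar down with one fingertip so that the gate opens before the rack reaches it, and keep it held open while another finger pushes the rack by its rear plate past the gate, fully home against the end stop. The gate must not be struck or rubbed by the rack on the way; only when the rack is home let the gate drop shut into the gap behind the rack's block, and take the hand away. Leave everything else on the bench as it is.

Things in the scene. Friction and masses are not known exactly. Their poses are not given: they have to be found in the camera images.
- chute: Fixed wooden chute, open on top and at its loading end. Origin on the bench top under the gate; +x along it in the pushing direction (roughly to the robot's right), +y across it away from the robot, z up. Floor top z = 6 mm; channel y 6 to 70 mm; far wall y 70 to 78 mm, 40 mm tall. Open end at x = -215 mm.
- pivot (a point): Point on the axis of the gate's 10 mm pivot rod, at the gate: chute x = 0, y = 0, 52 mm above the bench. The rod runs along the top of the chute's robot-side wall (y -6 to +6 mm, top at 46 mm) over all its loading part; its end brackets reach 60 mm.
- end_stop (a point): Middle of the end stop's face at floor level, chute x = +80, y = 38, z = 6 mm; the stop is 34 mm tall above the floor.
- rack: Loose wooden drill-bit rack in the chute, 0.2 to 0.45 kg, 2 mm clearance each side. Origin at the centre of its underside, +x forward along the chute, z up. Board 132 x 60 x 10 mm. In front a block with bits, x +2 to +66 mm, top 36 mm (bits 40 mm, clear of the tooth's path). Home (against the end stop): origin at chute x = +14 mm; it starts with its front 14 to 44 mm short of chute x = 0.
- push_plate (a point): Centre of the rear face of the rack's upright push plate (rack x = -66 mm, 38 mm above its underside). The plate is 12 mm thick, 56 mm wide, its top 66 mm above the underside (72 mm above the bench). Between plate and block is a 56 mm gap open above the board, where the tooth comes down when the rack is home.
- gate (a joint): Angle of the sprung steel gate about the pivot rod, rad: 0 shut, 0.8 fully open (hard stop). A seesaw: pressing down the long press bar on the robot's side raises the arm and tooth over the channel; it springs shut when let go. The tooth clears the block from 0.35 on; 0.5 is comfortable. Pressing takes 5 to 12 N; a fingertip on the bar sinks about 13 mm by 0.5 rad and 22 mm by 0.8.
- press_bar (a point): Middle of the top face of the press bar, a flat steel strip 190 mm long (chute x -205 to -15 mm), 28 mm wide, beside the pivot rod on the robot's side (y -20 to -48 mm). Shut, its top is 51 (inner edge) to 57 mm (outer) above the bench; it sinks evenly along its length and a fingertip can slide along it. A finger on it and one behind the push plate, about 60 mm apart, straddle the wall.
- tooth (a point): Middle of the lower end of the gate's steel tooth: 8 mm along the chute, 12 mm across, hanging 26 mm down from the arm, 52 mm from the pivot rod over the channel, at chute x = 0. Shut, its lower end is 26 mm above the bench: it stops the rack's block but passes over its board.
- jar: small clear screw-top jar, 52 mm across, 62 mm tall, standing beyond the chute's far wall; leave alone
- tape: roll of paper tape lying flat, 84 mm across, 24 mm tall, beyond the chute's far wall; leave alone
- offcut: softwood offcut 120 x 45 x 22 mm lying past the end stop of the chute; leave alone
- screwdriver: screwdriver lying on the bench to the left; leave alone
- mug: blue mug 85 mm tall, on the left; leave alone
- hammer: hammer lying on the right; leave alone
- glue: white glue bottle 150 mm tall, on the right; leave alone

How it is judged:
On the way, in this order (a step that is already met when the one before it is completed fails the run):
1. the gate is held open (0.33 rad or more) while the front of the rack is still short of it (value of joint gate above 0.33 rad and x of rack in the frame of chute below -0.066 m), for 0.1 s.
2. the rack is home (within 5 mm of the end stop) with the gate still held open (value of joint gate above 0.33 rad and x of rack in the frame of chute above 0.009 m), for 0.05 s.
At the end, for the whole second after the job is handed in: The rack lies flat and at rest in the chute, within 5 mm of the end stop, and the gate is shut behind its block (below 0.06 rad) (x of rack in the frame of chute above 0.009 m and value of joint gate below 0.06 rad and linear speed of rack below 0.01 m/s and height (world z) of rack below 0.01 m and angle between rack's own z axis and vertical below 0.05 rad); the robot touches nothing.
It fails at once if the rack strikes or rubs the gate (over 2 N between rack and gate) (contact force between rack and gate above 2 N).
It fails at once if the rack is lifted (over 8 mm) or tipped (height (world z) of rack above 0.014 m or angle between rack's own z axis and vertical above 0.15 rad).
It fails at once if the gate shuts or the rack is let go under it: the gate is below 0.3 rad while the block is under it (value of joint gate below 0.3 rad and x of rack in the frame of chute between -0.058 and -0.008 m).
It fails at once if something else on the bench is moved by over 20 mm (distance of any of jar, tape, offcut, screwdriver, mug, hammer, glue from where it was at the start of the episode above 0.02 m).
It also fails if it takes over 46 s, if anything falls off the work surface, if the arm or the gripper's body presses on something with over 40 N, if the wrist force passes 120 N, or if a joint passes its speed limit or range.

### The arm

A 6-joint arm with a two-finger parallel gripper is mounted at the origin on the work surface. World frame = base frame: x ahead of the robot, y to its left, z up, the work surface at z = 0. Lengths are in m, angles in rad, forces in N, time in s.
With the tool pointing down it reaches from about 0.375 to 0.975 m from the base axis. Payload 3.8 kg.
Tool frame: the origin (TCP) lies midway between the tips of the shut fingers; the grasp point (between the pads) lies 19 mm behind it; y points along the fingers, x is the direction in which the jaws open and shut, and the axes are right-handed (so a half turn about y gives the same grasp; the last joint's range is limited). The gripper opens to 85 mm and grips with 20 to 120 N. Pads are 22 mm wide; open, the fingers measure 114 mm over their backs; the gripper's body (76 mm by 85 mm) begins 54 mm behind the grasp point. The pads swing forward as they close: fully open they stand 13 mm farther back than shut.
Start: joints at [-1.205, 0.264, 1.604, -0, 1.274, -0.037], TCP at [0.265, -0.621, 0.231] pointing down, gripper open.
Joint ranges: [-2.63, 2.63], [-0.94, 2.18], [0.31, 2.57], [-1.31, 4.45], [0, 2.66], [-2.55, 2.55]. Speed limits (rad/s): [2.57, 2.57, 3.14, 3.14, 3.14, 3.14].

### API

Orientations are given as a rotation vector (axis times angle).
In Python, from plant import robot gives the robot as it stands. Calls block until the motion is done:
- robot.movep(position, orientation): joint-space move of the TCP to a pose.
- robot.move_straight(position, orientation=None, velocity=0.15, stop_force=None): straight line of the TCP; orientation=None keeps the orientation; velocity is the mean speed in m/s. With stop_force (N) it stops when the force on the tool has changed by that much, and returns True; else False.
- robot.move_j(angles): joint-space move.
- robot.move_gripper(opening): finger opening in m; the grip force is fixed at half the most; returns when the fingers have stopped.
- robot.wait(seconds).
- robot.ik(position, orientation): joint angles nearest the present ones, or None.
- robot.get_obs(): the state.
- robot.read_camera(name): name is "scene" or "top" or "wrist"; returns (picture, depth): 480x640x3 uint8, red, green, blue; 480x640 float32, m along the optical axis (not along the pixel's ray), 0 where there is no reading.
- robot.camera_model(name): a dict with "camera_matrix" (3x3 intrinsics, pixels), "R" (3x3) and "t" (3): a world point X has camera coordinates R X + t. Camera axes: x right, y down, z forward; pixel columns grow to the right and rows downward; lengths in m; the calibration is good to about 2 mm. A picture is of the moment at which its call begins: read the wrist's pose just before it. camera_model takes no time and is no camera call; for the wrist camera it gives the pose at the moment of the call.
A pose or a line that the arm cannot do raises robot.MotionError and nothing moves.
- robot.hand_in(): hands the job in, once; it reports no verdict.
The state is a dict: "time": time; "joint_pos": joint angles; "dq": joint speeds; "joint_efforts": joint torques, N m; "tcp_pos": TCP position; "eef_rot": TCP orientation; "ft_force": force on the tool from outside, world axes, zero at the start; "torque": the same for the moment, N m; "width": finger opening in m.
Only numpy, scipy, OpenCV 4.12 (cv2) and the standard library are available. Lean on these libraries where they do the work, as an engineer would, in place of code of your own. Each camera call takes 0.05 s, during which the arm holds its last target. There are 200 camera calls.

## Working session

There is one attempt and no reset: what is moved stays moved. The work goes in short steps, each a Python script; the robot and the scene stay as the last script left them, time stands still between calls to the robot, and variables do not carry over. Pictures are saved under pics/ and viewed, about 8 in all and at most 12, crops included, and the job is handed in when it is done.

```bash
mkdir -p pics; ls
python3 - <<'E'
from plant import robot
import cv2,numpy as np
for n in("top","scene"):
    p,d=robot.read_camera(n); np.savez(f"{n}.npz",p=p,d=d,**robot.camera_model(n))
    cv2.imwrite(f"pics/{n}0.png",p[:,:,::-1])
    m=robot.camera_model(n);print(n,m["camera_matrix"].tolist(),(-m["R"].T@m["t"]).round(3),m["R"][2].round(2))
o=robot.get_obs();print(o["time"],o["eef_rot"],o["ft_force"],o["width"])
E
```

```text
pics
top [[478.3950543877977, 0.0, 314.378757509849], [0.0, 478.3950543877977, 234.5596811223434], [0.0, 0.0, 1.0]] [ 0.328 -0.036  1.196] [ 0.18  0.03 -0.98]
scene [[445.61435589027644, 0.0, 317.79478062378035], [0.0, 445.61435589027644, 240.05139954632452], [0.0, 0.0, 1.0]] [1.355 0.229 0.963] [-0.66 -0.21 -0.72]
0.1 [-1.37199062  0.90878822 -0.9060829 ] [ 0.12971936 -0.81394615  0.25497494] 0.08553640898964912
```

View pics/top0.png

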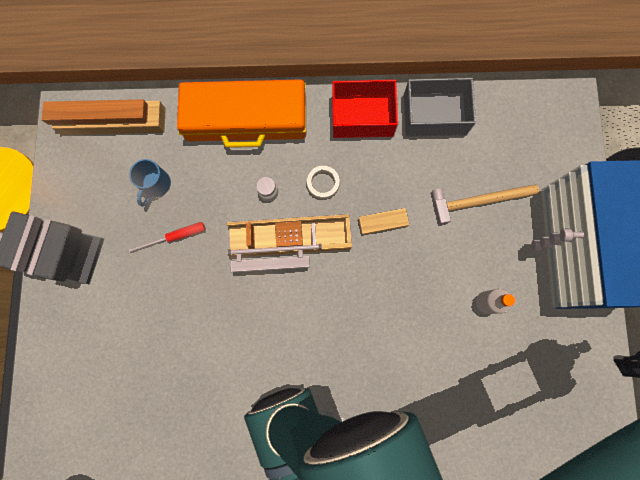

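View pics/scene0.png

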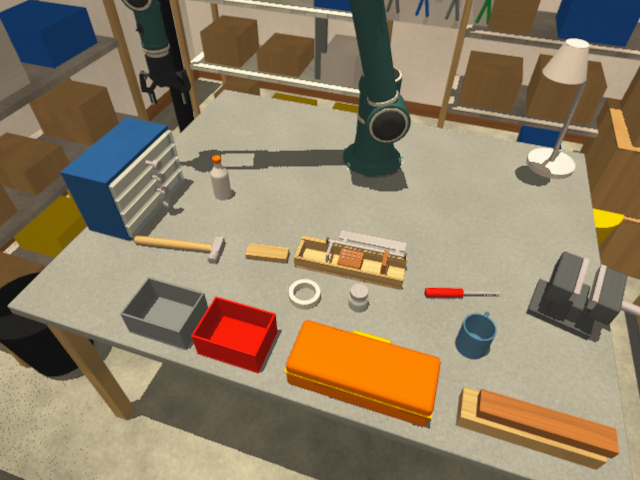

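The top view shows the chute from about px (229,221) to (350,216), with the press bar at (231-309, 266), the push plate at (249,236) and the rack block at (289,235). I'll take a coarse pose from rays, then move the wrist camera above it.

```bash
cat > h.py <<'E'
from plant import robot
import numpy as np, cv2
from scipy.spatial.transform import Rotation as Ro
def ray(m,uv,z):
    d=m["R"].T@np.linalg.inv(m["camera_matrix"])@[uv[0],uv[1],1.]; c=-m["R"].T@m["t"]
    return c+d*(z-c[2])/d[2]
def cloud(m,d):
    v,u=np.indices(d.shape); K=m["camera_matrix"]
    P=np.stack([(u-K[0,2])/K[0,0]*d,(v-K[1,2])/K[1,1]*d,d],-1)
    return (P-m["t"])@m["R"]
def orient(ex,sign):  # ex chute x dir (2d); tool y down, tool x = sign*chute y
    y=np.array([0,0,-1.]); x=sign*np.array([-ex[1],ex[0],0]); return Ro.from_matrix(np.c_[x,y,np.cross(x,y)]).as_rotvec()
E
python3 - <<'E'
from h import *
o=robot.get_obs(); print(Ro.from_rotvec(o["eef_rot"]).as_matrix().round(2).tolist())
m=np.load("top.npz")
a=ray(m,(229,221),.04);b=ray(m,(350,215.5),.04)
print("far wall",a,b,np.linalg.norm(b-a))
e=(b-a)[:2];e/=np.linalg.norm(e)
c1=ray(m,(231,267),.054);c2=ray(m,(309,264),.054);print("bar",c1,c2,np.linalg.norm(c2-c1))
P=cloud(m,m["d"])
for uv in((249,235),(289,235),(265,265),(240,250)):print(uv,P[uv[1],uv[0]])
w=robot.camera_model("wrist");print("wrist cam",-w["R"].T@w["t"]-o["tcp_pos"],w["R"].round(2).tolist(),w["camera_matrix"][0,0])
g=c1*.5+c2*.5
for s in(1,-1):
  for z in(.3,.25,.06): print(s,z,e,robot.ik([*g[:2],z],orient(e,s)))
E
```

```text
[[0.39, -0.0, 0.92], [-0.92, 0.0, 0.39], [-0.0, -1.0, 0.0]]
far wall [0.57229423 0.21086902 0.04      ] [ 0.58164917 -0.08937627  0.04      ] 0.3003909856342421
bar [0.45594098 0.20039723 0.054     ] [0.46093172 0.01210711 0.054     ] 0.18835625271396733
(249, 235) [0.53028592 0.15477644 0.07310313]
(289, 235) [0.53445302 0.06129215 0.04232168]
(265, 265) [0.45979116 0.11814405 0.0540392 ]
(240, 250) [0.49740705 0.17978688 0.05178016]
wrist cam [0.07201006 0.03029008 0.14248646] [[0.39, -0.92, -0.0], [-0.88, -0.38, 0.3], [-0.28, -0.12, -0.95]] 407.3951732522677
1 0.3 [ 0.03114255 -0.99951495] [ 1.74812383e-01 -1.68186448e-01  1.93000664e+00 -4.44089210e-16
  1.37977246e+00  1.43664797e-01]
1 0.25 [ 0.03114255 -0.99951495] [ 1.74812383e-01 -1.42939331e-01  1.99936839e+00 -4.44089210e-16
  1.28516359e+00  1.43664797e-01]
1 0.06 [ 0.03114255 -0.99951495] [ 1.74812383e-01  5.67910378e-02  2.18983228e+00 -4.44089210e-16
  8.94969337e-01  1.43664797e-01]
-1 0.3 [ 0.03114255 -0.99951495] None
-1 0.25 [ 0.03114255 -0.99951495] None
-1 0.06 [ 0.03114255 -0.99951495] None
```

Run:
```python
from h import *
e=np.array([.0311,-.9995]);n=np.array([.9995,.0311]);O=np.array([.5,-.004])
q=O-.13*e+.015*n
robot.movep([*q,.27],orient(e,1)); robot.move_gripper(.055)
m=robot.camera_model("wrist");p,d=robot.read_camera("wrist")
o=robot.get_obs();print(o["time"],o["tcp_pos"],o["width"],o["ft_force"])
np.savez("w.npz",p=p,d=d,**m);cv2.imwrite("pics/w1.png",p[:,:,::-1])
```

```text
3.3333 [0.51100421 0.12629532 0.26999281] 0.055120425306314356 [-0.40355447 -0.02455259  0.1634419 ]
```

View pics/w1.png

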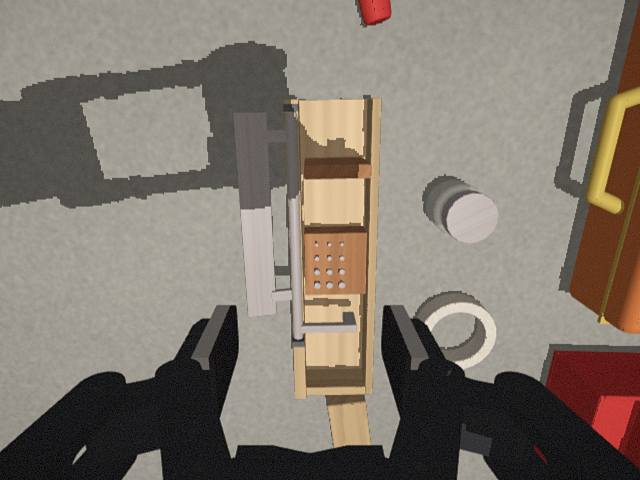

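The wrist view shows the bar at (235-274, 113-316), the plate at (303-371, 160-178), the tooth arm at (352,323) and the chute's far wall at about x 365-381. Next I'll read the details from the depth cloud.

Run:
```python
from h import *
m=np.load("w.npz");P=cloud(m,m["d"]);ok=m["d"]>.05
bm=np.zeros(ok.shape,bool);bm[105:325,228:280]=1
bar=P[ok&bm&(P[...,2]>.047)&(P[...,2]<.062)]
(cx,cy),sz,an=r=cv2.minAreaRect((bar[:,:2]*1000).astype(np.float32))
print("bar",len(bar),(cx,cy),sz,an,bar[:,2].min(),bar[:,2].max())
B=cv2.boxPoints(r)/1000
i=max(range(4),key=lambda k:np.linalg.norm(B[k]-B[k-1]));e=B[i]-B[i-1];e/=np.linalg.norm(e);e*=-np.sign(e[1])
n=np.array([-e[1],e[0]]);O=np.array([cx,cy])/1000+.11*e+.034*n
print("bar-only e",e,"O",O)
fw=[ray(m,uv,.04)[:2] for uv in((381,97),(372,395),(365,98))];print("farwall local (want x -215,y 78; ?,78; -215,70)",[((f-O)@e,(f-O)@n) for f in fw])
L=np.stack([(P[...,:2]-O)@e,(P[...,:2]-O)@n,P[...,2]],-1)
s=ok&(L[...,1]>5)&(L[...,1]<70)&(L[...,2]>.066)&(L[...,2]<.08)&(L[...,0]<-.04)&(L[...,0]>-.25)
Q=L[s];print("plate top",len(Q),Q.min(0),Q.max(0),np.median(Q,0))
s=ok&(L[...,1]>15)&(L[...,1]<60)&(L[...,2]>.038)&(L[...,2]<.044)&(L[...,0]<-.01)&(L[...,0]>-.15)
Q=L[s];print("block top",len(Q),Q.min(0),Q.max(0))
wl=ok&(L[...,2]>.036)&(L[...,2]<.043)&(L[...,1]>.06)&(L[...,1]<.09)&(abs(L[...,0]+.09)<.17)
Q=L[wl];k=np.polyfit(Q[:,0],Q[:,1],1);print("wall",Q.min(0),Q.max(0),k)
np.savez("pose.npz",e=e,O=O)
for uv in((303,160),(369,160),(303,178),(371,178),(352,323)):print(uv,L[uv[1],uv[0]])
for u in(320,350): print([tuple(L[v,u].round(3)) for v in range(150,186,3)])
```

```text
bar 6508 (466.7842712402344, 108.31002044677734) (38.44303512573242, 190.1599578857422) 1.9517892599105835 0.047178240821966165 0.05876666643009203
bar-only e [ 0.03405844 -0.9994198 ] O [ 5.04510976e-01 -4.68170352e-04]
farwall local (want x -215,y 78; ?,78; -215,70) [(np.float64(-0.2172191858256172), np.float64(0.07298697395261261)), (np.float64(0.08866216815682167), np.float64(0.07884422562348295)), (np.float64(-0.21643299388903886), np.float64(0.05923139016526881))]Traceback (most recent call last):
  File "<stdin>", line 14, in <module>
    return umr_minimum(a, axis, None, out, keepdims, initial, where)
ValueError: zero-size array to reduction operation minimum which has no identity
```

Run:
```python
from h import *
m=np.load("w.npz");P=cloud(m,m["d"]);ok=m["d"]>.05
e=np.array([.034,-.9994])
O=np.array([.5,-.001])
for it in range(3):
    n=np.array([-e[1],e[0]])
    L=np.stack([(P[...,:2]-O)@e,(P[...,:2]-O)@n,P[...,2]],-1)
    wl=ok&(L[...,2]>.036)&(L[...,2]<.043)&(L[...,1]>.06)&(L[...,1]<.09)&(L[...,0]>-.2)&(L[...,0]<.06)
    Q=L[wl];k=np.polyfit(Q[:,0],Q[:,1],1);print("wall",len(Q),Q.min(0),Q.max(0),k)
    e=e+k[0]*n;e/=np.linalg.norm(e)
    O=O+(k[1]-.074)*n
n=np.array([-e[1],e[0]]);L=np.stack([(P[...,:2]-O)@e,(P[...,:2]-O)@n,P[...,2]],-1)
def box(name,x0,x1,y0,y1,z0,z1):
    s=ok&(L[...,0]>x0)&(L[...,0]<x1)&(L[...,1]>y0)&(L[...,1]<y1)&(L[...,2]>z0)&(L[...,2]<z1);Q=L[s]
    print(name,len(Q),*( (np.percentile(Q,[1,99],axis=0)*1000).round(1).tolist() if len(Q) else []))
print("e",e,"O",O)
box("far wall",-.3,.2,.066,.082,.036,.044)
box("bar",-.25,.05,-.06,-.018,.047,.062)
box("bar mid-sect",-.19,-.05,-.06,-.018,.047,.062)
box("plate top",-.25,-.04,.008,.07,.068,.08)
box("block top",-.15,-.012,.012,.064,.038,.043)
box("tooth arm",-.02,.02,.02,.07,.05,.075)
np.savez("pose.npz",e=e,O=O)
```

```text
wall 2829 [-0.19947627  0.06001356  0.03601829] [0.059956   0.08240108 0.04299815] [0.0100976 0.0742272]
wall 2860 [-0.199584    0.06001576  0.03601829] [0.05998927 0.08182954 0.04299815] [-0.00016347  0.07386337]
wall 2868 [-0.19959597  0.06002588  0.03601829] [0.05997613 0.08197184 0.04299815] [-0.00017569  0.07394732]
e [ 0.04375143 -0.99904245] O [ 0.50003794 -0.00100061]
far wall 2923 [-213.7, 66.4, 36.6] [85.5, 81.4, 42.6]
bar 6277 [-204.1, -45.5, 50.1] [-18.5, -18.4, 57.2]
bar mid-sect 4733 [-188.8, -45.5, 50.1] [-51.7, -18.5, 57.2]
plate top 993 [-163.7, 12.7, 69.3] [-151.7, 67.5, 73.8]
block top 2911 [-95.7, 12.5, 39.8] [-32.6, 63.6, 42.9]
tooth arm 400 [-5.8, 20.9, 50.1] [2.6, 61.3, 57.2]
```

The fit agrees with the given sizes to about 2 mm. The rack's origin is at chute x of about -98 mm, and the plate rear at about -164 mm. I'll descend, touch the bar and press it.

Run:
```python
from h import *
p=np.load("pose.npz");e=p["e"];n=np.array([-e[1],e[0]]);O=p["O"]+.0017*n-.001*e
np.savez("pose.npz",e=e,O=O)
r=orient(e,1); q=O-.184*e+.001*n
robot.movep([*q,.16],r)
robot.move_straight([*q,.085],r,.08)
f0=robot.get_obs()["ft_force"]
hit=robot.move_straight([*q,.040],r,.02,stop_force=3)
o=robot.get_obs();z=o["tcp_pos"][2];print(hit,o["tcp_pos"],o["ft_force"]-f0)
if hit and .042<z<.062:
    robot.move_straight([*q,z-.016],r,.02)
    o=robot.get_obs();print(o["time"],o["tcp_pos"],o["ft_force"]-f0,o["torque"])
    m=robot.camera_model("wrist");pc,d=robot.read_camera("wrist")
    cv2.imwrite("pics/w2.png",pc[:,:,::-1])
    P=cloud(m,d);L=np.stack([(P[...,:2]-O)@e,(P[...,:2]-O)@n,P[...,2]],-1)
    for nm,b in dict(arm=(-.02,.02,.01,.06,.045,.12),plate=(-.2,-.1,.01,.066,.066,.078)).items():
        s=(d>.05)&(L[...,0]>b[0])&(L[...,0]<b[1])&(L[...,1]>b[2])&(L[...,1]<b[3])&(L[...,2]>b[4])&(L[...,2]<b[5]);Q=L[s]
        print(nm,len(Q),(np.percentile(Q,[1,50,99],axis=0)*1000).round(1).tolist() if len(Q) else "")
```

```text
True [0.49453795 0.18391428 0.04830408] [0.19815367 0.300276   3.1025698 ]
7.5417 [0.49774899 0.18420238 0.03414063] [ 3.34996134 -1.39830146 10.34093903] [-0.30453135 -0.27832722  0.05860581]
arm 0 
plate 3165 [[-195.9, 11.0, 66.1], [-162.8, 31.8, 71.3], [-151.4, 60.8, 77.4]]
```

View pics/w2.png

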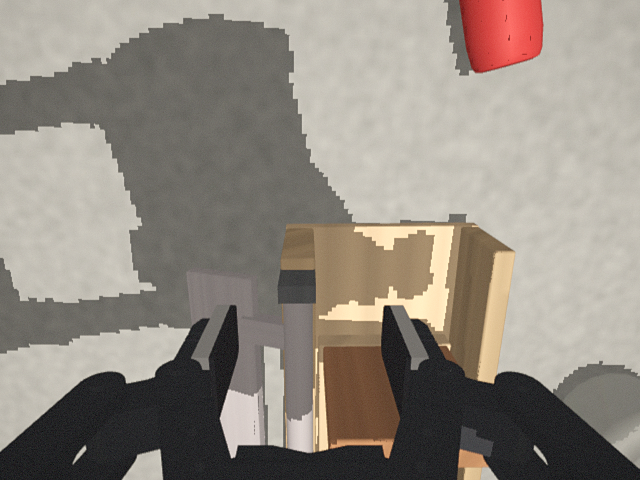

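In the wrist view the left finger is on the bar (215,335) and the right finger is in the channel behind the plate (405,335). The plate top starts at row 347. I'll press slightly more and check the gate's opening from the fixed cameras.

Run:
```python
from h import *
p=np.load("pose.npz");e=p["e"];n=np.array([-e[1],e[0]]);O=p["O"];r=orient(e,1)
q=O-.184*e+.001*n
robot.move_straight([*q,.0303],r,.02)
o=robot.get_obs();print(o["time"],o["tcp_pos"],o["ft_force"])
for nm in("top","scene"):
    m=robot.camera_model(nm);pc,d=robot.read_camera(nm);P=cloud(m,d)
    L=np.stack([(P[...,:2]-O)@e,(P[...,:2]-O)@n,P[...,2]],-1)
    s=(d>.05)&(abs(L[...,0])<.012)&(L[...,1]>.0)&(L[...,1]<.066)&(L[...,2]>.055)&(L[...,2]<.13);Q=L[s]
    Q=Q[Q[:,1].argsort()];print(nm,len(Q),(Q[::max(1,len(Q)//12)]*1000).round().tolist())
    v,u=np.nonzero(s)
    if nm=="scene":cv2.imwrite("pics/s2.png",cv2.resize(pc[200:300,260:440,::-1],None,fx=4,fy=4))
```

```text
7.8417 [0.4975424  0.18439531 0.03209048] [ 2.3937828  -0.9048415   9.49216394]
top 102 [[-7.0, 0.0, 59.0], [-11.0, 3.0, 59.0], [-7.0, 5.0, 57.0], [-1.0, 9.0, 62.0], [4.0, 15.0, 67.0], [-3.0, 20.0, 72.0], [-0.0, 24.0, 73.0], [2.0, 29.0, 70.0], [1.0, 35.0, 81.0], [3.0, 41.0, 86.0], [-1.0, 46.0, 87.0], [-1.0, 52.0, 81.0], [-1.0, 58.0, 74.0]]
scene 65 [[-2.0, 1.0, 56.0], [11.0, 4.0, 55.0], [-1.0, 7.0, 58.0], [-2.0, 12.0, 60.0], [-3.0, 27.0, 66.0], [-4.0, 42.0, 81.0], [-3.0, 50.0, 85.0], [5.0, 50.0, 79.0], [-1.0, 54.0, 78.0], [4.0, 56.0, 82.0], [-3.0, 58.0, 70.0], [2.0, 61.0, 75.0], [5.0, 63.0, 68.0]]
```

View pics/s2.png

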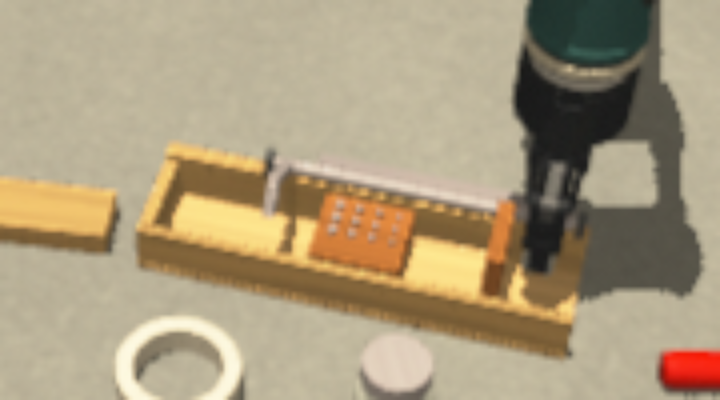

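The gate arm now slopes up to 86 mm at y = 46 mm, which is about 0.6 rad, and the push finger stands behind the plate at (540,230). Now I'll push.

Run:
```python
from h import *
p=np.load("pose.npz");e=p["e"];n=np.array([-e[1],e[0]]);O=p["O"];r=orient(e,1)
q=O-.045*e+.001*n
hit=robot.move_straight([*q,.0303],r,.035,stop_force=15)
o=robot.get_obs();d=o["tcp_pos"][:2]-O;print(hit,o["time"],o["tcp_pos"],"chute",d@e,d@n,o["ft_force"],o["ft_force"][:2]@e)
m=robot.camera_model("top");pc,dd=robot.read_camera("top");P=cloud(m,dd)
L=np.stack([(P[...,:2]-O)@e,(P[...,:2]-O)@n,P[...,2]],-1)
for nm,b in dict(block=(-.1,.1,.015,.06,.037,.048),arm=(-.012,.012,.04,.06,.05,.12),end=(.07,.1,.015,.06,.037,.048)).items():
    s=(dd>.05)&(L[...,0]>b[0])&(L[...,0]<b[1])&(L[...,1]>b[2])&(L[...,1]<b[3])&(L[...,2]>b[4])&(L[...,2]<b[5]);Q=L[s]
    print(nm,len(Q),(np.percentile(Q,[1,50,99],axis=0)*1000).round(1).tolist() if len(Q) else "")
pw,_=robot.read_camera("scene")
cv2.imwrite("pics/s3.png",cv2.resize(pw[200:300,260:440,::-1],None,fx=4,fy=4))
```

```text
True 10.9833 [0.49935358 0.06341807 0.0307419 ] chute -0.06338693887999207 0.0004347065473340058 [-0.8061087   1.36504924  5.39253206] -1.3990105384212457
block 519 [[17.1, 15.2, 37.6], [52.7, 37.3, 42.0], [89.5, 59.7, 47.6]]
arm 21 [[-1.3, 41.5, 71.4], [1.4, 48.2, 82.9], [4.0, 58.5, 88.3]]
end 138 [[70.3, 15.1, 37.7], [79.6, 36.7, 41.4], [90.3, 58.3, 47.3]]
```

View pics/s3.png

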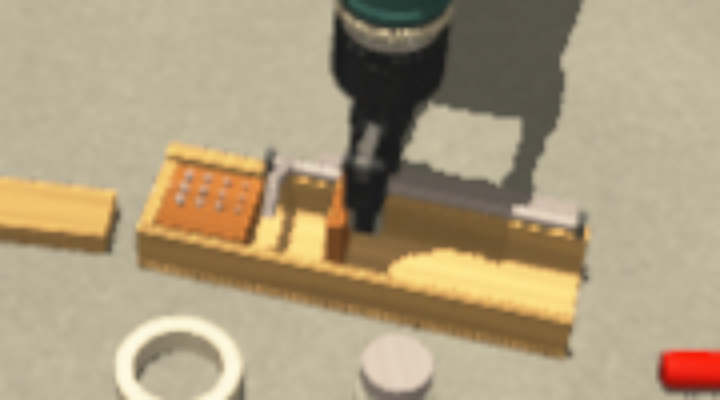

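The block is against the end stop at (165,205), its rear at about chute x = 17 mm (home is 16), and the gate is still open. I'll confirm with a light re-push, back off, then raise the hand.

Run:
```python
from h import *
p=np.load("pose.npz");e=p["e"];n=np.array([-e[1],e[0]]);O=p["O"];r=orient(e,1)
def st(s):
    o=robot.get_obs();d=o["tcp_pos"][:2]-O;print(s,round(o["time"],2),(d@e).round(4),(d@n).round(4),o["tcp_pos"][2].round(4),o["ft_force"].round(1))
P=lambda x,z:[*(O+x*e+.001*n),z]
print(robot.move_straight(P(-.05,.0303),r,.03,stop_force=12));st("repush")
robot.move_straight(P(-.070,.0303),r,.03);st("back")
robot.move_straight(P(-.070,.075),r,.04);st("up")
robot.move_straight(P(-.090,.27),r,.12);robot.wait(.3);st("clear")
m=robot.camera_model("wrist");pc,dd=robot.read_camera("wrist");C=cloud(m,dd)
L=np.stack([(C[...,:2]-O)@e,(C[...,:2]-O)@n,C[...,2]],-1)
for nm,b in dict(block=(-.1,.079,.015,.06,.038,.045),plate=(-.15,0,.01,.066,.066,.078),arm=(-.01,.01,.02,.06,.046,.12),bar=(-.2,-.02,-.06,-.02,.03,.065)).items():
    s=(dd>.05)
    for k in range(3): s=s&(L[...,k]>b[2*k])&(L[...,k]<b[2*k+1])
    Q=L[s];print(nm,len(Q),(np.percentile(Q,[1,50,99],axis=0)*1000).round(1).tolist() if len(Q) else "")
cv2.imwrite("pics/w4.png",pc[:,:,::-1])
```

```text
True
repush 11.31 -0.0634 0.0003 0.0309 [-0.2  2.1  4.6]
back 11.69 -0.0693 0.0001 0.0299 [-1.1 -3.3  5.3]
up 12.96 -0.07 0.0007 0.0747 [-0.  -0.8 -0.3]
clear 15.04 -0.09 0.0009 0.2697 [ 0.7 -0.3  0.9]
block 2462 [[-53.2, 15.3, 38.5], [42.0, 38.1, 41.6], [78.2, 59.5, 44.8]]
plate 900 [[-53.7, 10.6, 66.6], [-48.0, 38.1, 71.6], [-41.1, 65.4, 73.2]]
arm 423 [[-4.8, 20.4, 47.2], [-2.3, 40.5, 55.2], [3.1, 59.4, 57.4]]
bar 6492 [[-198.6, -47.4, 50.3], [-121.3, -33.9, 53.9], [-22.0, -20.4, 57.2]]
```

View pics/w4.png

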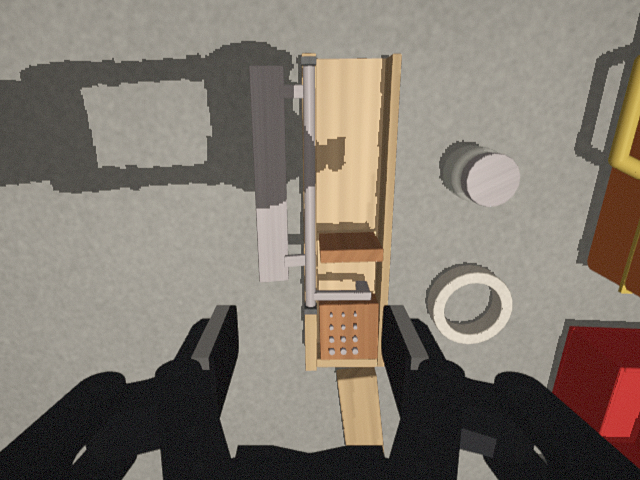

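The wrist view shows the block against the end stop (348,335) and the plate rear at about -53 mm (home is -52). The gate arm is level in the gap at (340,296), and the bar is back at 50-57 mm. The jar and tape are undisturbed.

```bash
python3 -c "
from plant import robot
robot.hand_in(); print(robot.get_obs()['time'])"
```

```text
the job is handed in; nothing more can be done
the job is handed in; nothing more can be done
```

The rack is home in its chute with the gate shut behind its block, and I handed the job in at about 15 s of the 46 s allowed.

**What I did:** One fingertip pressed the press bar to about 0.6 rad while the rack's front was still about 32 mm short of the gate. The other finger pushed the rack by its rear plate until it met the end stop. A second light push found no gap. I then backed off about 6 mm, lifted the hand so the gate dropped into the gap, and moved clear.

**Last checks:**
- **Rack:** its plate rear was at chute x of about -53 mm (home is -52), and the block's rear was at about 17 mm (home is 16).
- **Gate:** the press bar was back at 50–57 mm and the gate arm at its shut height. This comes from camera depth, as the robot gives no reading of the gate's angle.
- **Robot:** the force on the hand was about 1 N (no contact).
- **Other objects:** the jar, tape and offcut looked undisturbed in the last wrist picture. I did not re-measure the screwdriver, mug, hammer or glue, but the hand only worked over the chute.

No check failed. The camera measurements and the given sizes differed by up to about 2 mm (3.5 mm at one end of the bar), and I corrected for most of that before touching anything. I had no measure of contact between rack and gate during the push. Two stills, before and after the push, showed the gate open.

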